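# Load a reference disc under the spring clip of a measuring stage

## Task

Load the silver reference disc that lies in the channel of the blue clip stage, without grasping or lifting it: with one fingertip press the clip's red bar right down so that the steel toe rises and keep it down, and meanwhile push the disc with the other fingertip along the channel, under the toe, fully home against the end stop. Then let the bar go so that the toe comes down on the disc and holds it, and move clear. Leave the jar, the vial and the metal block beside the stage alone.

Things in the scene. Friction and masses are not known exactly. Their poses are not given: they have to be found in the camera images.
- seat (a point): Point on the blue stage's deck where the disc's centre stands when home. Axes: x along the channel, the way of the push; y sideways towards the red bar; z up. All stage x, y below are in this frame. Stage fixed to the worktop, deck level, 16 mm above it. Base: x -150 to +35, y -30 to +30 mm.
- mouth (a point): Centre of the channel's open mouth, on the deck, at x = -150 mm from the seat. From here to the end stop the channel floor is 44 mm wide (y -22 to +22) between two rails 8 mm wide that stand 4 mm above the deck.
- end_stop (a point): Middle of the end stop's face, on the deck, at x = +20 mm from the seat: the disc's rim touches it when home. The stop stands 10 mm above the deck.
- toe (a point): Underside of the clip's steel toe, above the seat: a round bar 8 mm thick from x = -6 to +14 mm at y = 0. At rest it hangs 6 mm above the deck and blocks the 12 mm disc. A strip 20 mm wide joins it to the hinge pin, which is parallel to the channel at y = +34 mm, 3 mm above the deck. Moves with the clip.
- bar_top (a point): Crest of the clip's round red bar (12 mm thick) at x = -60 mm; the bar runs along the channel at y = +67 mm, x -142 to +22 mm. Crest above the deck: 15 mm at rest, 3 mm at its lower stop. It overhangs the worktop. Press it anywhere; a finger may slide along it. Held down, it is low enough for the other fingertip to push the disc's side.
- clip (a joint): Clip angle about its pin: 0 at rest, 0.36 with the bar at its lower stop (toe 17 mm above the deck). From 0.19 up the toe clears the disc; about 0.18 when the toe rests on the disc. The spring pushes back at the bar with 3 N at rest, 7 N at the stop, and returns the clip when let go.
- disc_mid (a point): Centre of the loose silver metal disc (40 mm diameter, 12 mm thick, about 0.12 kg), half-way up. It lies flat on the deck in the channel, 38 to 70 mm short of home.
- jar: Bystander: white powder jar with a white lid, 54 mm diameter, 80 mm tall, beyond the end stop. Origin at the centre of its underside.
- vial: Bystander: small vial with a red cap, 24 mm diameter, 59 mm tall, beyond the red bar. Origin at the centre of its underside.
- block: Bystander: grey metal block, 30 x 60 x 30 mm, beyond the red bar. Origin at the centre of its underside.
Not all that is in view belongs to the job. What is shaped like the part that bears disc_mid but black is not meant.

How it is judged:
On the way, in this order (a step that is already met when the one before it is completed fails the run):
1. a fingertip holds the bar down so that the toe is raised, with the disc still short of the toe (value of joint clip above 0.2 rad and contact force between the fingers and anything else above 0.5 N and x of disc_mid in the frame of seat below -0.02 m), for 0.1 s.
2. the disc is home against the end stop while the bar is still held down (value of joint clip above 0.2 rad and contact force between the fingers and anything else above 0.5 N and x of disc_mid in the frame of seat above -0.004 m), for 0.1 s.
At the end, for the whole second after the job is handed in: The disc lies flat on the deck within 4 mm of home along the channel and 5 mm across it, and the released clip rests on it (clip angle 0.14 to 0.20) (x of disc_mid in the frame of seat between -0.004 and 0.004 m and y of disc_mid in the frame of seat between -0.005 and 0.005 m and z of disc_mid in the frame of seat below 0.008 m and angle between disc_mid's own z axis and vertical below 0.08 rad and value of joint clip between 0.14 and 0.2 rad); the robot touches nothing.
It fails at once if the disc is lifted off the deck (by more than 10 mm) or tipped (z of disc_mid in the frame of seat above 0.016 m or angle between disc_mid's own z axis and vertical above 0.35 rad).
It fails at once if the jar, the vial or the block is moved by more than 20 mm or knocked over (distance of any of jar, vial, block from where it was at the start of the episode above 0.02 m or angle between any of jar, vial, block's own z axis and vertical above 0.5 rad).
It also fails if it takes over 38 s, if anything falls off the work surface, if the arm or the gripper's body presses on something with over 40 N, if the wrist force passes 120 N, or if a joint passes its speed limit or range.

## Robot

A 6-joint arm with a two-finger parallel gripper is mounted at the origin on a cart in front of the work surface, level with it; the furniture and walls round the work are solid. World frame = base frame: x ahead of the robot, y to its left, z up, the work surface at z = 0. Lengths are in m, angles in rad, forces in N, time in s.
With the tool pointing down it reaches from about 0.35 to 0.775 m from the base axis. Payload 5.5 kg.
Tool frame: the origin (TCP) lies at the very end of the fingers, on their centre line; the grasp point (between the pads) lies env.pinch_z behind it (env.pinch_z is the distance from the TCP to the grasp point, in m); z points along the fingers, y is the line along which they close (so a half turn about z gives the same grasp; the last joint's range is limited). The gripper opens to 85 mm and grips with 20 to 120 N. Pads are 22 mm wide; open, the fingers measure 114 mm over their backs; the gripper's body (76 mm by 85 mm) begins 54 mm behind the grasp point. The pads swing forward as they close: fully open they stand 13 mm farther back than shut.
Start: joints at [1.132, 0.313, 0.046, 1.304, 0, 1.431], TCP at [0.169, 0.55, 0.231] pointing down, gripper open.
Joint ranges: [-2.76, 2.76], [-0.86, 1.69], [-1.03, 1.26], [-2.2, 2.34], [-1.47, 1.5], [-3.14, 3.14]. Speed limits (rad/s): [2.57, 2.57, 3.14, 3.14, 3.14, 3.14].

## Interface

Orientations are given as a unit quaternion [w, x, y, z].
In Python, from workcell import env, eyes gives the robot as it stands.
- The arm moves only by the shell command python3 -m jog 'ROWS' [FORCE]. ROWS is JSON, one flat list of numbers, 7 for each row, row after row: the shift along the world's x, y, z as a fraction of full scale, then the turn, a rotation vector about the world's x, y, z as a fraction of full scale, then the opening, from -1 (shut) to 1 (fully open), so that 0 is half open. A call has 1 to 12 rows; each row is the pose to reach, as a shift and turn from the pose commanded when the call began, turning the shorter way round; what a row does not reach only later rows make up. Full scale, the value 1, is 20 cm for a shift and pi rad for a turn. A row lasts 1/12 s, in which the tool goes at most 41.7 mm and 7.16 degrees, less where a joint would pass 70% of its speed; a pose out of reach is approached as far as the arm can. A call with a number of a shift or a turn outside -1 to 1 is refused whole. A call with a gripper value outside its range is refused whole. The fingers move at their own pace and stop on an object; FORCE is the grip in N (left out, the last holds). Time passes only in rows, so rows that repeat a pose let the fingers close. It gives the time, the measured TCP pose, the force, the opening and the grip force at its end, in the units of the state.
- env.get_state(): the state, without advancing time (a new reading comes with each control period).
- eyes.read_camera(name): name is "scene" or "top" or "wrist"; returns (picture, depth): 420x560x3 uint8, red, green, blue; 420x560 float32, m along the optical axis (not along the pixel's ray), 0 where there is no reading.
- eyes.calibration(name): a dict with "fx", "fy", "cx", "cy" (pixels), "R" (3x3) and "t" (3): a world point X has camera coordinates R X + t; the wrist camera has in their place "tool_from_camera" (4x4, takes a point from camera to tool coordinates, whose origin is the TCP and whose axes are the flange's). Camera axes: x right, y down, z forward; pixel columns grow to the right and rows downward; lengths in m; the calibration is good to about 2 mm. A picture is of the moment at which its call begins: read the wrist's pose just before it. calibration takes no time and is no camera call.
- env.hand_in(): hands the job in; it is judged then, once.
The state is a dict: "clock": time; "joint_pos": joint angles; "qvel": joint speeds; "tau": joint torques, N m; "tcp_pos": TCP position; "orientation": TCP orientation; "wrist_force": force on the tool from outside, world axes, zero at the start; "ft_torque": the same for the moment, N m; "finger_gap": finger opening in m; "grip_force": force on a finger pad.
Only numpy, scipy, OpenCV 4.12 (cv2) and the standard library are available. Lean on these libraries where they do the work, as an engineer would, in place of code of your own. Each camera call takes 0.05 s, during which the arm holds its last target. There are 200 camera calls.

## Working session

There is one attempt and no reset: what is moved stays moved. The work goes in short steps, Python scripts to look and compute and a shell command to move; the robot and the scene stay as the last step left them, time stands still between calls to the robot, and variables do not carry over. Pictures are saved under pics/ and viewed, at most 10 in all, crops included, and the job is handed in when it is done.

```bash
mkdir -p pics; ls; python3 - <<'E'
from workcell import env, eyes
import cv2,numpy as np
s=env.get_state();print(s, env.pinch_z)
for n in("scene","top"):
    p,d=eyes.read_camera(n);cv2.imwrite(f"pics/{n}.png",p[:,:,::-1]);np.savez(f"{n}.npz",p=p,d=d)
    print(eyes.calibration(n))
E
```

```text
pics
{'clock': 0.0, 'joint_pos': array([1.13240599e+00, 3.14021793e-01, 4.49804961e-02, 1.30361184e+00,
       2.60129044e-05, 1.43120285e+00]), 'qvel': array([-0.00170033,  0.00064769,  0.00065538, -0.00162519,  0.00099125,
       -0.00097565]), 'tau': array([-1.02315109e-03, -4.80626249e+01,  2.98533869e+01,  1.92452635e-02,
       -2.63859338e-04,  2.00055609e-06]), 'tcp_pos': array([0.16904066, 0.54905277, 0.23039733]), 'orientation': array([-2.77049425e-04,  1.48843241e-01,  9.88860368e-01, -8.86198365e-04]), 'wrist_force': array([ 0.31492103, -0.2416887 , -0.32577485]), 'ft_torque': array([-0.02102087, -0.04396383, -0.0423374 ]), 'grip_force': 0.0, 'finger_gap': 0.08529716990571723} 0.0187
{'fx': 414.8820617732665, 'fy': 414.8820617732665, 'cx': 280.4424936534885, 'cy': 209.1883206971952, 'R': array([[ 0.73848541, -0.6742483 , -0.00534131],
       [-0.35736647, -0.3846715 , -0.85106818],
       [ 0.57177662,  0.63041024, -0.52502802]]), 't': array([-0.24072161,  0.3700278 ,  0.38290546])}
{'fx': 426.1863092997133, 'fy': 426.1863092997133, 'cx': 285.25701339583446, 'cy': 205.5300388846845, 'R': array([[ 0.01184983, -0.99982954, -0.01415863],
       [-0.99748891, -0.01083096, -0.06998976],
       [ 0.06982448,  0.01495244, -0.99744722]]), 't': array([0.26706366, 0.56889005, 0.86607183])}
```

View pics/scene.png

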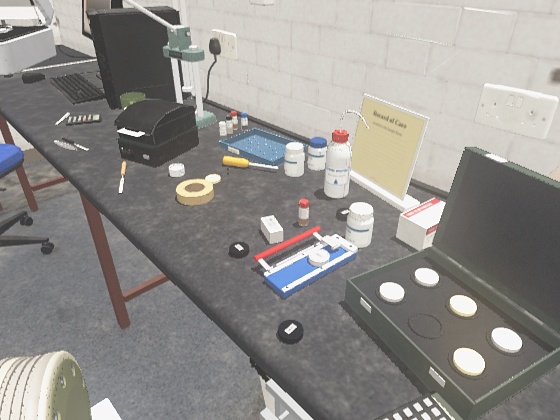

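View pics/top.png

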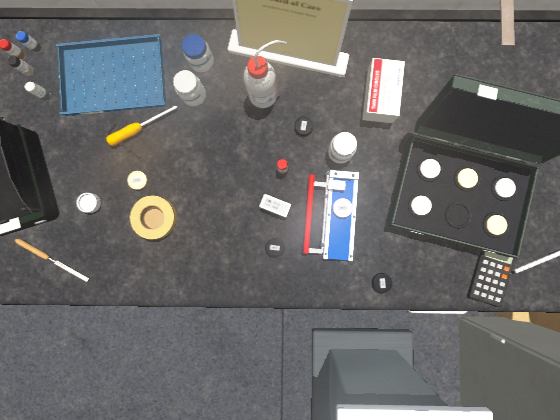

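The stage is at about (342,215) in the top view, with the red bar at (309,215) on its left and the disc at (343,208). The vial is at (282,166), the block at (275,206) and the jar at (343,148).

```bash
cat > h.py <<'E'
import numpy as np,cv2
from workcell import env,eyes
def pts(n,d,T=None):
    c=eyes.calibration(n);v,u=np.mgrid[:420,:560]
    X=np.stack([(u-c['cx'])/c['fx']*d,(v-c['cy'])/c['fy']*d,d],-1)
    if n=='wrist': X=X@T[:3,:3].T+T[:3,3]
    else: X=(X-c['t'])@c['R']
    return X
E
python3 - <<'E'
from h import *
for n in("scene","top"):
    f=np.load(n+".npz");p=f['p'].astype(int);X=pts(n,f['d']);ok=f['d']>0
    reg=(X[...,0]>.2)&(X[...,0]<.7)&(abs(X[...,1])<.25)&ok
    r,g,b=p[...,0],p[...,1],p[...,2]
    red=reg&(r>130)&(g<70)&(b<70);blue=reg&(b>120)&(r<90)
    for k,m in(("red",red),("blue",blue)):
        m=cv2.morphologyEx(m.astype(np.uint8),cv2.MORPH_OPEN,np.ones((2,2)))
        nn,l,st,ce=cv2.connectedComponentsWithStats(m)
        for i in range(1,nn):
            if st[i,4]>30:
                q=X[l==i];print(n,k,st[i],q.mean(0).round(4),np.median(q[:,2]).round(4),cv2.minAreaRect(q[:,:2].astype(np.float32)))
    q=reg&(X[...,2]>.008)&(X[...,2]<.12)
    print(n,"surface z",np.median(X[reg][:,2]))
f=np.load("top.npz");c=cv2.resize(f['p'][130:275,240:400],None,fx=4,fy=4,interpolation=cv2.INTER_CUBIC);cv2.imwrite("pics/c.png",c[:,:,::-1])
E
```

```text
scene blue [265 278  42  21 179] [0.4658 0.1408 0.0091] 0.0068 ((0.30305787920951843, -0.06070582568645477), (0.5791255235671997, 0.07356038689613342), 50.664649963378906)
scene surface z 0.01260977380468909
top blue [329 246  21  16 217] [0.4652 0.1588 0.0146] 0.0156 ((0.467621386051178, 0.16082748770713806), (0.041729602962732315, 0.03185427188873291), 89.23788452148438)
top surface z 0.004587927659215936
```

View pics/c.png

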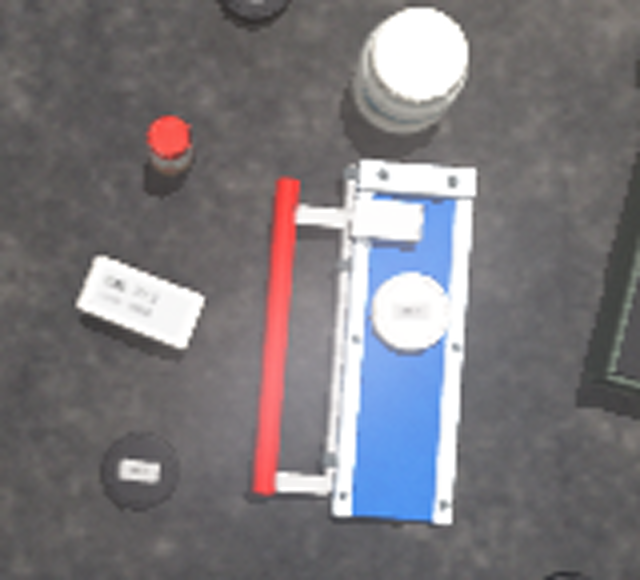

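```bash
python3 - <<'E'
from h import *
for n in("scene","top"):
    f=np.load(n+".npz");p=f['p'].astype(int);X=pts(n,f['d']);ok=f['d']>0
    reg=(X[...,0]>.42)&(X[...,0]<.72)&(X[...,1]>.05)&(X[...,1]<.35)&ok
    r,g,b=p[...,0],p[...,1],p[...,2]
    red=reg&(r>110)&(g<70)&(b<70);blue=reg&(b>1.5*r)&(b>100)
    for k,m in(("red",red),("blue",blue)):
        m=m.astype(np.uint8)
        nn,l,st,ce=cv2.connectedComponentsWithStats(m)
        for i in range(1,nn):
            if st[i,4]>30:
                q=X[l==i];print(n,k,st[i],q.mean(0).round(4),np.percentile(q[:,2],[10,50,90]).round(4),cv2.minAreaRect(q[:,:2].astype(np.float32)))
def ray(n,u,v,z):
    c=eyes.calibration(n);d=c['R'].T@np.array([(u-c['cx'])/c['fx'],(v-c['cy'])/c['fy'],1]);o=-c['R'].T@c['t'];return (o+d*(z-o[2])/d[2]).round(4)
for k,a,b,z in[("mouthL",332,515,.02),("mouthR",450,523,.02),("innerL mouth",355,517,.018),("innerR mouth",432,521,.018),("stopR far",474,170,.026),("stopL far",360,160,.026),("stopR near",473,195,.026),("disc",410,312,.028),("bar near end",264,490,.031),("bar far end",288,181,.031),("toe end",423,223,.034),("toeE2",424,205,.034),("vial",170,137,.059),("block",141,303,.03),("jar",423,40,.08)]:
    print(k,ray("top",240+a/4-.4,130+b/4-.4,z))
E
```

```text
scene blue [322 245  25  17 135] [0.6045 0.1464 0.0148] [0.0138 0.0147 0.0159] ((0.6017525792121887, 0.15356937050819397), (0.03776535019278526, 0.048568516969680786), 85.8775634765625)
scene blue [ 264  253   93   45 1146] [0.5071 0.1506 0.0129] [0.0068 0.0144 0.0159] ((0.5462123155593872, 0.15395675599575043), (0.06099887564778328, 0.18312984704971313), 85.97802734375)
top blue [332 178  22  29 277] [0.5974 0.151  0.0158] [0.0136 0.0158 0.0177] ((0.594744086265564, 0.15438611805438995), (0.04279706999659538, 0.05912598595023155), 86.90121459960938)
top blue [328 208  23  53 894] [0.5007 0.1611 0.0159] [0.0139 0.0159 0.0179] ((0.5077263116836548, 0.16031287610530853), (0.04298541694879532, 0.10635998100042343), 85.86366271972656)
mouthL [0.4573 0.195  0.02  ]
mouthR [0.454  0.1342 0.02  ]
innerL mouth [0.4564 0.183  0.018 ]
innerR mouth [0.4548 0.1432 0.018 ]
stopR far [0.6369 0.1228 0.026 ]
stopL far [0.6415 0.182  0.026 ]
stopR near [0.6238 0.1233 0.026 ]
disc [0.5624 0.156  0.028 ]
bar near end [0.4702 0.2306 0.031 ]
bar far end [0.6294 0.2196 0.031 ]
toe end [0.6079 0.1502 0.034 ]
toeE2 [0.6173 0.1497 0.034 ]
vial [0.6471 0.2803 0.059 ]
block [0.5654 0.2949 0.03  ]
jar [0.6928 0.1562 0.08  ]
```

Stage axis is about -3.9° in the world and the seat is at about (0.605, 0.155). The disc is about 43 mm short of home. Next I move over the stage with the fingers set about 67 mm apart, centre to centre.

```bash
python3 -m jog '[0.885,-0.89,0,0,0,0.0733,0.24, 0.885,-0.89,0,0,0,0.0733,0.24, 0.885,-0.89,0,0,0,0.0733,0.24, 0.885,-0.89,0,0,0,0.0733,0.24, 0.885,-0.89,0,0,0,0.0733,0.24, 0.885,-0.89,0,0,0,0.0733,0.24, 0.885,-0.89,0,0,0,0.0733,0.24, 0.885,-0.89,0,0,0,0.0733,0.24, 0.885,-0.89,0,0,0,0.0733,0.24]'
python3 -m jog '[0.885,-0.89,-0.3,0,0,0,0.24, 0.885,-0.89,-0.3,0,0,0,0.24, 0.885,-0.89,-0.3,0,0,0,0.24, 0.885,-0.89,-0.3,0,0,0,0.24, 0.885,-0.89,-0.3,0,0,0,0.24, 0.885,-0.89,-0.3,0,0,0,0.24, 0.885,-0.89,-0.3,0,0,0,0.24, 0.885,-0.89,-0.3,0,0,0,0.24, 0.885,-0.89,-0.3,0,0,0,0.24, 0.885,-0.89,-0.3,0,0,0,0.24, 0.885,-0.89,-0.3,0,0,0,0.24]'
python3 - <<'E'
from h import *
from scipy.spatial.transform import Rotation as Ro
s=env.get_state();q=s['orientation'];R=Ro.from_quat(q,scalar_first=True).as_matrix()
p,d=eyes.read_camera("wrist");c=eyes.calibration("wrist");print(c,R.round(3))
A=np.eye(4);A[:3,:3]=R;A[:3,3]=s['tcp_pos'];T=A@c['tool_from_camera'];np.savez("wrist.npz",p=p,d=d,T=T)
cv2.imwrite("pics/w1.png",p[:,:,::-1])
E
```

```text
clock: 0.85
tcp_pos: [0.3462, 0.3713, 0.2311]
orientation: [-0.0, 0.035, 0.999, 0.0]
wrist_force: [-0.1, 0.1, 0.7]
finger_gap: 0.0528
grip_force: 0.0
clock: 1.77
tcp_pos: [0.5222, 0.1955, 0.1719]
orientation: [0.0, 0.033, 0.999, 0.0]
wrist_force: [0.3, 0.2, -0.7]
finger_gap: 0.0531
grip_force: 0.0
{'fx': 312.7226321949866, 'fy': 312.7226321949866, 'cx': 279.26916740433603, 'cy': 209.42739745358904, 'tool_from_camera': array([[ 1.12887225e-04, -9.58032040e-01, -2.86661121e-01,
         7.26005511e-02],
       [ 9.99998918e-01,  5.28682331e-04, -1.37307601e-03,
         3.16068898e-04],
       [ 1.46700348e-03, -2.86660655e-01,  9.58031062e-01,
        -1.42037383e-01],
       [ 0.00000000e+00,  0.00000000e+00,  0.00000000e+00,
         1.00000000e+00]])} [[-0.998  0.065  0.   ]
 [ 0.065  0.998  0.   ]
 [-0.     0.001 -1.   ]]
```

View pics/w1.png

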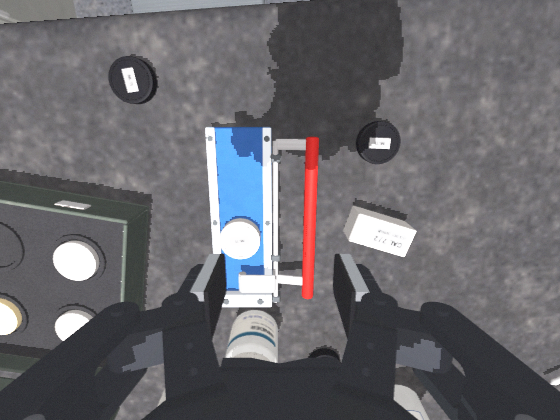

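The wrist view shows the disc at (240,239), the mouth corners at (206,128) and (271,128), and the bar from (312,138) to (308,298). The fingertips are at about (217,260) and (342,260).

```bash
python3 - <<'E'
from h import *
f=np.load("wrist.npz");T=f['T'];c=eyes.calibration("wrist")
def ray(u,v,z):
    d=T[:3,:3]@np.array([(u-c['cx'])/c['fx'],(v-c['cy'])/c['fy'],1]);o=T[:3,3];return (o+d*(z-o[2])/d[2])
seat=np.array([.6054,.1546]);a=np.deg2rad(-3.9);ex=np.array([np.cos(a),np.sin(a)]);ey=np.array([-ex[1],ex[0]])
for k,u,v,z in[("mL",271.5,127.5,.02),("mR",206,127.5,.02),("endR",220,307,.026),("endL",274,307,.026),("disc",240,239,.028),("barnear",312,138,.031),("barfar",308,298,.031),("toe",239,284,.032),("tipL",342,255,.175),]:
    X=ray(u,v,z)[:2];print(k,X.round(4),(X-seat)@ex.round(4),(X-seat)@ey.round(4))
p=f['p'].astype(int);X=pts('wrist',f['d'],T);r,g,b=p[...,0],p[...,1],p[...,2]
bl=(b>1.4*r)&(b>90)&(X[...,0]>.4)&(X[...,0]<.56)&(X[...,1]<.2)&(X[...,1]>.12)
q=X[bl];print(len(q),np.median(q[:,2]),cv2.minAreaRect(q[:,:2].astype(np.float32)))
# depth of finger tips: nearest to the tool
d=f['d'];P=(X-T[:3,3]);
m=(d>0)&(d<.25);n=X[m];s=env.get_state();print("lowest finger z",np.percentile(n[:,2],[0,1,5]), s['tcp_pos'])
q=n[n[:,2]<np.percentile(n[:,2],3)]
print(((q[:,:2]-seat)@np.array([ex,ey]).T)[::40].round(3))
E
```

```text
mL [0.4594 0.1925] -0.14821973304034525 0.02785456277199183
mR [0.4555 0.133 ] -0.1480558899500496 -0.031742408591125815
endR [0.6394 0.1248] 0.03593865314898859 -0.027412847775990526
endL [0.6431 0.1819] 0.03574616519504426 0.029841819870669917
disc [0.5629 0.1541] -0.04240121848241618 -0.0033554847621483238
barnear [0.4704 0.2278] -0.139718862945956 0.06388226617442833
barfar [0.6313 0.218 ] 0.021563633654473297 0.06503582093330396
toe [0.61   0.1488] 0.004977737768469141 -0.005461987672306449
tipL [0.5162 0.2265] -0.09389314926760674 0.06562245298110267
4393 0.015563738595340215 ((0.5077080130577087, 0.1578948199748993), (0.04456590116024017, 0.10147342085838318), 86.13153839111328)
lowest finger z [0.17390578 0.18428544 0.20274762] [0.52233193 0.19530536 0.17194904]
[[-0.097  0.002]
 [-0.096  0.006]
 [-0.094  0.009]
 [-0.097  0.063]
 [-0.097  0.064]
 [-0.096  0.065]
 [-0.097  0.065]
 [-0.097  0.065]
 [-0.097  0.064]
 [-0.097  0.064]
 [-0.09   0.062]
 [-0.097  0.005]
 [-0.093  0.071]
 [-0.092  0.062]
 [-0.096  0.003]
 [-0.097  0.067]
 [-0.094  0.009]
 [-0.092 -0.004]
 [-0.092  0.073]
 [-0.092  0.074]
 [-0.093  0.075]
 [-0.093  0.075]
 [-0.093  0.075]
 [-0.092 -0.004]
 [-0.092 -0.003]
 [-0.092 -0.003]
 [-0.083  0.009]
 [-0.083  0.062]
 [-0.09   0.062]
 [-0.081  0.009]
 [-0.08   0.062]
 [-0.086  0.009]
 [-0.076  0.009]
 [-0.079  0.009]
 [-0.077  0.009]
 [-0.079  0.009]
 [-0.077  0.009]]
```

```bash
python3 -m jog '[0,-0.01,-0.2,0,0,0,0.24, 0,-0.01,-0.4,0,0,0,0.24, 0,-0.01,-0.6,0,0,0,0.24, 0,-0.01,-0.65,0,0,0,0.24, 0,-0.01,-0.65,0,0,0,0.24, 0,-0.01,-0.65,0,0,0,0.24]'
python3 -m jog '[0,0,-0.02,0,0,0,0.24, 0,0,-0.04,0,0,0,0.24, 0,0,-0.06,0,0,0,0.24, 0,0,-0.07,0,0,0,0.24, 0,0,-0.08,0,0,0,0.24,0,0,-0.08,0,0,0,0.24,0,0,-0.08,0,0,0,0.24]'
python3 - <<'E'
from h import *
p,d=eyes.read_camera("wrist");cv2.imwrite("pics/w2.png",p[:,:,::-1])
E
```

```text
clock: 2.32
tcp_pos: [0.5233, 0.1922, 0.0424]
orientation: [0.0, 0.034, 0.999, 0.0]
wrist_force: [-0.4, -0.7, 0.5]
finger_gap: 0.0531
grip_force: 0.0
clock: 2.9
tcp_pos: [0.5239, 0.192, 0.0259]
orientation: [0.001, 0.034, 0.999, 0.001]
wrist_force: [0.5, 1.0, 3.1]
finger_gap: 0.0529
grip_force: 1.8
```

View pics/w2.png

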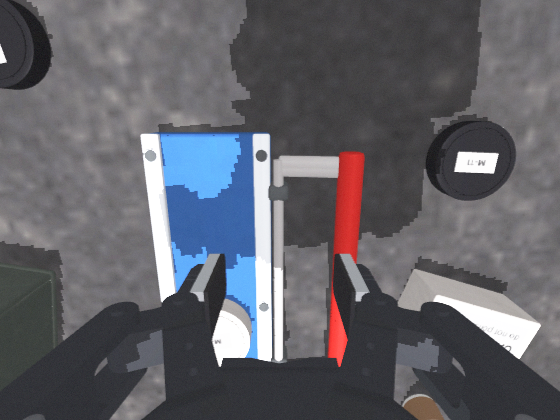

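The left fingertip at (345,258) is centred on the bar. The right one at (215,258) is in the channel behind the disc, which is at (230,335). I continue down.

```bash
python3 -m jog '[0,0,-0.01,0,0,0,0.24, 0,0,-0.02,0,0,0,0.24, 0,0,-0.03,0,0,0,0.24, 0,0,-0.035,0,0,0,0.24, 0,0,-0.035,0,0,0,0.24]'
python3 -m jog '[0,0,-0.005,0,0,0,0.24, 0,0,-0.005,0,0,0,0.24, 0,0,-0.005,0,0,0,0.24]'
```

```text
clock: 3.37
tcp_pos: [0.524, 0.1922, 0.0185]
orientation: [0.001, 0.034, 0.999, 0.001]
wrist_force: [0.2, 3.5, 6.0]
finger_gap: 0.0531
grip_force: 2.8
clock: 3.62
tcp_pos: [0.524, 0.1922, 0.0177]
orientation: [0.001, 0.034, 0.999, 0.001]
wrist_force: [0.3, 4.3, 4.8]
finger_gap: 0.053
grip_force: 2.9
```

```bash
cat > look.py <<'E'
from h import *
import sys
seat=np.array([.606,.154]);a=np.deg2rad(-3.9);ex=np.array([np.cos(a),np.sin(a)]);ey=np.array([-ex[1],ex[0]])
for n in("top","scene"):
    p,d=eyes.read_camera(n);X=pts(n,d);S=np.stack([(X[...,:2]-seat)@ex,(X[...,:2]-seat)@ey,X[...,2]-.016],-1)
    q=p.astype(int);red=(d>0)&(q[...,0]>110)&(q[...,1]<80)&(S[...,1]>.05)&(S[...,1]<.085)&(S[...,0]>-.15)&(S[...,0]<.03)
    if red.sum(): print(n,"bar",red.sum(),np.percentile(S[red][:,2],[50,75,90]).round(4),np.median(S[red][:,1]).round(4))
    dm=(d>0)&(q.min(-1)>120)&(abs(S[...,1])<.025)&(S[...,0]<-.006)&(S[...,0]>-.09)&(S[...,2]>.009)&(S[...,2]<.016)
    if dm.sum()>10: print(n,"disc",dm.sum(),S[dm].min(0).round(4),S[dm].max(0).round(4))
    c=p[120:280,230:420] if n=="top" else p[200:320,230:390]
    cv2.imwrite(f"pics/{sys.argv[1]}_{n}.png",cv2.resize(c,None,fx=4,fy=4)[:,:,::-1])
E
python3 look.py a
```

```text
top bar 58 [0.0043 0.0058 0.0066] 0.068
scene bar 124 [0.0029 0.004  0.0046] 0.0616
scene disc 229 [-0.0837 -0.0241  0.0092] [-0.0061  0.025   0.0156]
```

View pics/a_scene.png

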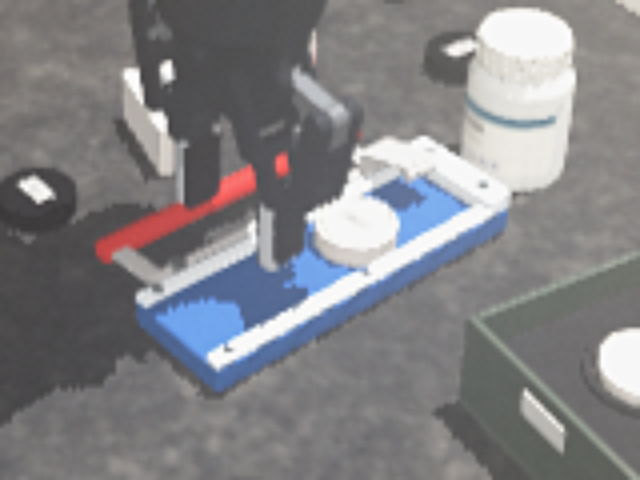

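The left fingertip holds the bar down at about 4–5 mm above the deck (clip about 0.3) and the toe is up. The right fingertip stands behind the disc. Now I push.

```bash
python3 -m jog '[0.02,-0.0014,0,0,0,0,0.24, 0.04,-0.0027,0,0,0,0,0.24, 0.06,-0.0041,0,0,0,0,0.24, 0.08,-0.0055,0,0,0,0,0.24, 0.10,-0.0068,0,0,0,0,0.24, 0.12,-0.0082,0,0,0,0,0.24, 0.14,-0.0095,0,0,0,0,0.24, 0.16,-0.011,0,0,0,0,0.24, 0.18,-0.0123,0,0,0,0,0.24, 0.20,-0.0136,0,0,0,0,0.24, 0.22,-0.015,0,0,0,0,0.24, 0.22,-0.015,0,0,0,0,0.24]'; python3 look.py b
```

```text
clock: 4.72
tcp_pos: [0.5655, 0.187, 0.0165]
orientation: [-0.002, 0.035, 0.999, -0.002]
wrist_force: [-3.7, -3.9, 6.5]
finger_gap: 0.0528
grip_force: 3.4
top bar 150 [0.0034 0.005  0.0059] 0.0692
scene bar 111 [0.0026 0.0038 0.0044] 0.0625
scene disc 141 [-0.0553 -0.025   0.009 ] [-0.0061  0.0097  0.0158]
```

View pics/b_scene.png

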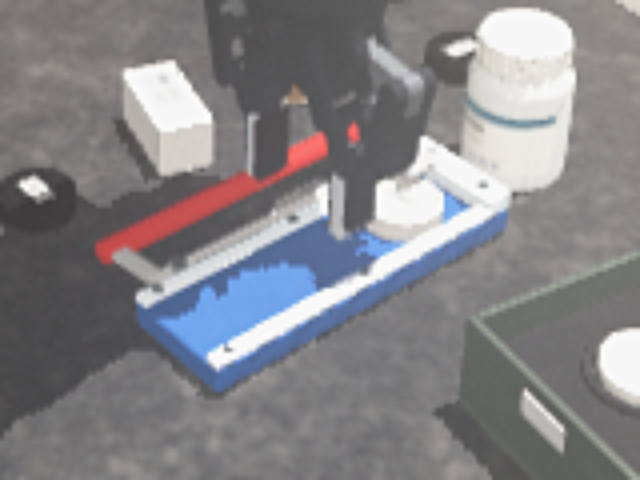

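```bash
python3 -m jog '[0.015,-0.001,0,0,0,0,0.24, 0.03,-0.002,0,0,0,0,0.24, 0.045,-0.003,0,0,0,0,0.24, 0.045,-0.003,0,0,0,0,0.24]'
python3 -m jog '[0.01,-0.0007,0,0,0,0,0.24, 0.015,-0.001,0,0,0,0,0.24, 0.015,-0.001,0,0,0,0,0.24]'
```

```text
clock: 5.15
tcp_pos: [0.5743, 0.1864, 0.0165]
orientation: [-0.002, 0.035, 0.999, -0.002]
wrist_force: [-4.6, -3.0, 6.9]
finger_gap: 0.053
grip_force: 3.5
clock: 5.4
tcp_pos: [0.577, 0.1862, 0.0165]
orientation: [-0.002, 0.035, 0.999, -0.002]
wrist_force: [-4.3, -3.1, 6.1]
finger_gap: 0.0529
grip_force: 3.7
```

```bash
python3 -m jog '[0.005,-0.0003,0,0,0,0,0.24, 0.01,-0.0007,0,0,0,0,0.24,0.01,-0.0007,0,0,0,0,0.24]'
python3 -m jog '[0.005,-0.0003,0,0,0,0,0.24, 0.01,-0.0007,0,0,0,0,0.24,0.01,-0.0007,0,0,0,0,0.24]'
```

```text
clock: 5.65
tcp_pos: [0.5779, 0.1861, 0.0163]
orientation: [-0.003, 0.034, 0.999, -0.002]
wrist_force: [-6.4, -1.3, 8.3]
finger_gap: 0.0531
grip_force: 4.8
clock: 5.9
tcp_pos: [0.5781, 0.186, 0.0161]
orientation: [-0.005, 0.034, 0.999, -0.002]
wrist_force: [-10.7, -2.7, 9.6]
finger_gap: 0.053
grip_force: 6.8
```

The push force has risen to 10.7 N and forward motion has stopped, so the disc should be at the end stop. I check before releasing.

```bash
python3 look.py c
```

```text
top bar 263 [0.0029 0.0042 0.0055] 0.0689
scene bar 81 [0.0021 0.0033 0.0039] 0.0623
scene disc 59 [-0.0422 -0.0244  0.0092] [-0.0066  0.0038  0.0152]
```

View pics/c_scene.png

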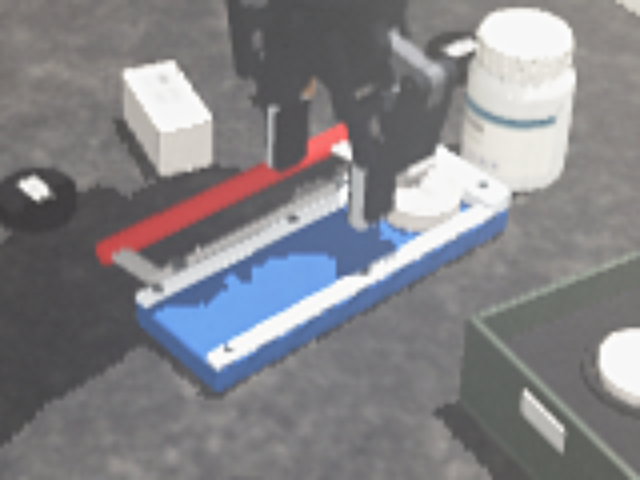

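The disc sits under the raised toe against the stop, around (425,205). I back off slightly, then lift straight up to release.

```bash
python3 -m jog '[-0.01,0.0007,0,0,0,0,0.24, -0.02,0.0014,0,0,0,0,0.24, -0.03,0.002,0,0,0,0,0.24, -0.03,0.002,0.02,0,0,0,0.24, -0.03,0.002,0.04,0,0,0,0.24, -0.03,0.002,0.06,0,0,0,0.24, -0.03,0.002,0.1,0,0,0,0.24, -0.03,0.002,0.2,0,0,0,0.24, -0.03,0.002,0.4,0,0,0,0.24, -0.2,0.1,0.6,0,0,0,0.24, -0.4,0.2,0.7,0,0,0,0.24, -0.4,0.2,0.7,0,0,0,0.24]'
python3 -m jog '[-0.3,0.2,0.1,0,0,0,0.24, -0.5,0.4,0.1,0,0,0,0.24, -0.7,0.6,0.1,0,0,0,0.24, -0.7,0.6,0.1,0,0,0,0.24, -0.7,0.6,0.1,0,0,0,0.24, -0.7,0.6,0.1,0,0,0,0.24]'
python3 look.py d; python3 - <<'E'
import cv2,numpy as np
a=cv2.imread('pics/d_scene.png')[:,:400*2];b=cv2.imread('pics/d_top.png')
a=cv2.resize(a,(400,300));b=cv2.resize(b,(400,337))[:300];cv2.imwrite('pics/d2.png',np.hstack([a,b]))
E
```

```text
clock: 7.0
tcp_pos: [0.5017, 0.2289, 0.1608]
orientation: [0.001, 0.034, 0.999, 0.001]
wrist_force: [-0.5, -0.2, -0.3]
finger_gap: 0.0534
grip_force: 0.0
clock: 7.5
tcp_pos: [0.3597, 0.3497, 0.1781]
orientation: [-0.001, 0.031, 1.0, 0.0]
wrist_force: [1.0, 0.3, -0.0]
finger_gap: 0.0528
grip_force: 0.0
top bar 93 [0.0072 0.0085 0.0096] 0.0692
top disc 96 [-0.0199 -0.021   0.009 ] [-0.0063  0.0161  0.0149]
scene bar 6 [0.0029 0.0042 0.0047] 0.064
scene disc 80 [-0.021  -0.0249  0.009 ] [-0.0063  0.0212  0.0156]
```

View pics/d2.png

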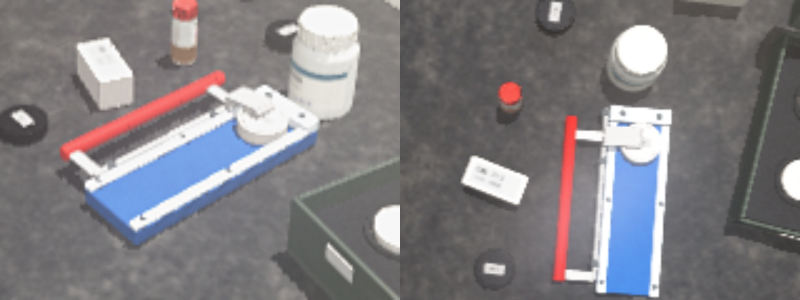

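The disc's rear edge is at x of about -20 mm, so it is home. The bar crest is about 9 mm above the deck, so the toe rests on the disc. The bystanders have not moved.

```bash
python3 -c "
from workcell import env;print(env.hand_in())"
```

```text
the job is handed in; nothing more can be done
None
```

The job is handed in, though no verdict came back: my last pictures show the disc home against the end stop with the released toe resting on it, the jar, vial and block where they were, and the arm clear at 7.5 s.

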